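# Make up the dipping basket and hold it up by its bail

## Task

Make up the dipping basket for the cleaning bath: the middle-sized cup stands in the ring on the big basket's floor and the small strainer stands inside the cup; set them down all the way in, do not drop them, and let go of both. Then, with the basket still standing on the table, swing its bail up by the black roller grip until it stands over the basket, and lift the basket by that grip. Finish while still holding it, hanging level and still about 10 cm above the table so that I can slide the bath under it; keep the vessels upright all along and leave the other things where they are.

Things in the scene. Friction and masses are not known exactly. Their poses are not given: they have to be found in the camera images.
- basket: Big open round basket of perforated steel, 124 mm outside diameter, walls 50 mm high and 2 mm thick (inside diameter 120 mm), floor 3 mm thick, 0.22 kg. Stands upright on a 2 mm mat on the table. Origin: centre of its underside; z up; its wire bail starts folded down to its -x side, out over the table at rim height.
- seat (a point): Centre of the locating ring welded on the basket's floor, on the floor's upper face, 3 mm above the basket's underside. The ring: inside diameter 63 mm, outside 69 mm, 8 mm high. The cup stands in it.
- bail_hinge (a point): Middle of the bail's hinge line, at rim height (50 mm above the basket's underside) over the basket's middle. The line runs along the basket's y axis; the ears are 68 mm either side.
- bail (a joint): Angle of the bail in its hinge, rad: 0 = folded down level on the basket's -x side (it falls back there if let go early), 1.57 = standing straight up over the middle of the basket, 3.14 = folded to the other side. Turns easily.
- roller: Black roller grip on the middle of the bail: a tube 12 mm thick and 50 mm long, lying along the basket's y axis, 95 mm from the bail's hinge line. Origin: its centre. It turns freely on the wire, so a gripper can hold it at one slant while the bail swings. Folded down it stands 27 mm clear outside the basket's rim, 50 mm above the mat.
- cup: Middle-sized open round cup of perforated steel: 58 mm outside diameter (foot bevelled to 52 mm), 60 mm high, walls 2 mm (inside diameter 54 mm), floor 3 mm thick, 0.09 kg, no handle. Stands upright. Origin: centre of its underside; z up. It fits the locating ring of the basket; seated, its underside lies on the basket's floor, 3 mm above the basket's underside.
- strainer: Small closed strainer of perforated steel: body 47 mm in diameter (lid edge 48.5 mm, foot bevelled to 41 mm), 45 mm high, with an upright black grip block over its middle: 9 mm thick along its x axis, 26 mm long along its y axis, from 72 to 92 mm above the underside, on two thin wires. 0.07 kg. Origin: centre of its underside; z up. Seated, it stands on the floor of the cup.
- wire_bonder: Fixed bonding machine at the back of the table: base from x = 0.64 on, y from -0.42 to 0.13; above it a head whose eyepieces reach forward to x = 0.47 between y = -0.31 and -0.03, from 0.35 m above the table up. Keep the arm clear: carry things round in front of it, drawn in towards the robot. Origin: under its middle.
- petri_dish: Bystander, to be left alone: clear round dish, 66 mm across, 12 high. Origin: centre of its underside.
- chip_tray: Bystander, to be left alone: square black waffle tray, 51 x 51 x 6 mm. Origin: centre of its underside.
- eyepiece: Bystander, to be left alone: black round microscope eyepiece with a pale band, 35 mm across, 47 high. Origin: centre of its underside.
- pliers: Bystander, to be left alone: small pliers with red handles, 133 x 31 x 9 mm. Origin: centre of its underside.
- brush: Bystander, to be left alone: thin brush, 131 x 10 x 10 mm. Origin: centre of its underside.
Mind the look-alikes: they are no part of the job. What is shaped like the cup but orange is not meant.

How it is judged:
By the outcome, as a careful person would: the job done as asked, in the order asked, and still so for the second after the job is handed in, while the arm keeps its last pose, push and grip.
It also fails if it takes over 72 s, if anything falls off the work surface, if the arm or the gripper's body presses on something with over 40 N, if the wrist force passes 120 N, or if a joint passes its speed limit or range.

## Robot

A 6-joint arm with a two-finger parallel gripper is mounted at the origin on a cart in front of the work surface, level with it; the furniture and walls round the work are solid. World frame = base frame: x ahead of the robot, y to its left, z up, the work surface at z = 0. Lengths are in mm, angles in rad, forces in N, time in s.
With the tool pointing down it reaches from about 300 to 775 mm from the base axis. Payload 14.6 kg.
Tool frame: the origin (TCP) lies at the very end of the fingers, on their centre line; the grasp point (between the pads) lies 19 mm behind it; z points along the fingers, y is the line along which they close (so a half turn about z gives the same grasp; the last joint's range is limited). The gripper opens to 94 mm and grips with 3 to 60 N. Pads are 16 mm wide; open, the fingers measure 119 mm over their backs; the gripper's body (75 mm by 177 mm) begins 78 mm behind the grasp point.
Start: joints at [1.236, 0.3, 1.521, -0, 1.321, -0.067], TCP at [145.533, 530.386, 205.446] pointing down, gripper open.
Joint ranges: [-3.03, 3.03], [-0.79, 2.21], [0.23, 2.52], [-1.04, 4.18], [0, 3.07], [-2.55, 2.55]. Speed limits (rad/s): [2.22, 2.22, 2.57, 3.14, 3.14, 3.14].

## Interface

Orientations are given as [roll, pitch, yaw] about the fixed x, y, z axes, in that order (R = Rz(yaw) Ry(pitch) Rx(roll)).
In Python, from cell import manip, eyes, ticket gives the robot as it stands. The module is installed in compiled form; this text tells all that it offers.
- The arm moves only by the tool arm_command, never from a script. Its argument "plan" is a list of rows, each a list of 5 numbers: the opening, from -1 (shut) to 1 (fully open), then the shift along the tool's x, y, z in m, then the turn about the tool's z in rad. In form: [[jaw, dx, dy, dz, roll], ...]. A call has 1 to 20 rows; each row shifts and turns the commanded pose from where the row before left it, along the tool's axes as they then stand; what a row does not reach is not made up. A row lasts 1/8 s, in which the tool goes at most 62.5 mm and 10.7 degrees, less where a joint would pass 70% of its speed; a pose out of reach is approached as far as the arm can. A call is refused whole if a number of a shift passes 0.0625 or a number of a turn 0.188, either way. A call with a gripper value outside its range is refused whole. The fingers move at their own pace and stop on an object; "newtons" is the grip in N (left out, the last holds). Time passes only in rows, so rows that do not move let the fingers close. It gives the time, the measured TCP pose, the force, the opening and the grip force at its end, in the units of the state.
- manip.read_state(): the state, without advancing time (a new reading comes with each control period).
- eyes.camera(name): name is "side" or "top"; returns a dict with "img" (420x560x3 uint8, blue, green, red), "z_map" (420x560 float32, mm along the optical axis (not along the pixel's ray), 0 where there is no reading), "fx", "fy", "cx", "cy" (pixels), "dist" ([k1, k2, p1, p2, k3] as OpenCV has them; the pictures are not rectified), "eye" and "orientation" of the camera in the world. Camera axes: x right, y down, z forward; pixel columns grow to the right and rows downward; lengths in mm; the calibration is good to about 2 mm. A picture is of the moment at which its call begins.
- ticket.sign_off(): hands the job in; it is judged then, once.
The state is a dict: "clock": time; "joints": joint angles; "qd": joint speeds; "effort": joint torques, N m; "eef_pos": TCP position; "eef_rot": TCP orientation; "wrist_force": force on the tool from outside, world axes, zero at the start; "moment": the same for the moment, N m; "finger_gap": finger opening in mm; "finger_force": force on a finger pad.
Only numpy, scipy, OpenCV 4.12 (cv2) and the standard library are available. Lean on these libraries where they do the work, as an engineer would, in place of code of your own. Each camera call takes 0.05 s, during which the arm holds its last target. There are 200 camera calls.

## Working session

There is one attempt and no reset: what is moved stays moved. The work goes in short steps, Python scripts to look and compute and a tool call to move; the robot and the scene stay as the last step left them, time stands still between calls to the robot, and variables do not carry over. Pictures are saved under pics/ and viewed, at most 10 in all, crops included, and the job is handed in when it is done.

Besides the shell and the picture viewer there is one more tool, called after "Emit:" in YAML: its name, and indented under it one key for each argument. arm_command: Moves the arm, as the interface text tells. Its arguments: {"type":"object","properties":{"plan":{"type":"array"},"newtons":{"type":"number"}},"required":["plan"]}

```bash
mkdir -p pics
python3 - <<'E'
from cell import manip, eyes
import cv2,pickle
s=manip.read_state(); print(s)
for n in("top","side"):
    c=eyes.camera(n); cv2.imwrite(f"pics/{n}0.png",c["img"]); pickle.dump(c,open(f"{n}0.pkl","wb"))
    print({k:v for k,v in c.items() if k not in("img","z_map")})
E
```

```text
{'clock': 0.0, 'joints': array([ 1.23641872e+00,  3.00454531e-01,  1.52162728e+00, -1.78562631e-05,
        1.32068658e+00, -6.65810363e-02]), 'qd': array([ 7.71870673e-04,  5.38209682e-04, -3.62943978e-04, -1.53250815e-04,
       -4.90414606e-05,  1.12377555e-04]), 'effort': array([-3.80576123e-03, -5.31789351e+01, -3.52742457e+01,  7.06650387e-02,
        2.43756064e-02, -1.08206891e-04]), 'eef_pos': array([145.43947541, 530.13254157, 204.87587441]), 'eef_rot': array([-3.14041836e+00, -6.09672329e-05,  2.87380048e+00]), 'wrist_force': array([ 0.0386653 , -0.84214522,  0.28776726]), 'moment': array([ 0.06075719, -0.03703008,  0.00528024]), 'finger_force': 0.0, 'finger_gap': 93.56005655313767}
{'fx': 418.8678386803656, 'fy': 418.8678386803656, 'cx': 282.49996617274616, 'cy': 204.56063503721853, 'dist': array([-0.12147762,  0.        ,  0.        ,  0.        ,  0.        ]), 'eye': array([ 466.71660083,    6.7333086 , 1187.76298843]), 'orientation': array([-3.03476118, -0.01191189, -1.57879307])}
{'fx': 437.75879360216885, 'fy': 437.75879360216885, 'cx': 274.2593356217422, 'cy': 210.7488110379415, 'dist': array([-0.0217602,  0.       ,  0.       ,  0.       ,  0.       ]), 'eye': array([579.21499878, 918.50565641, 798.07195571]), 'orientation': array([-2.24006861,  0.00864279, -3.1250761 ])}
```

View pics/top0.png

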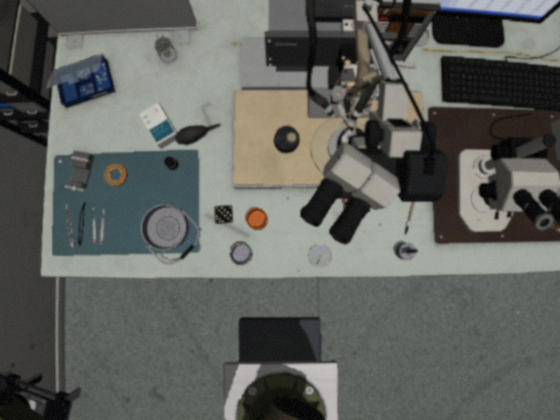

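View pics/side0.png

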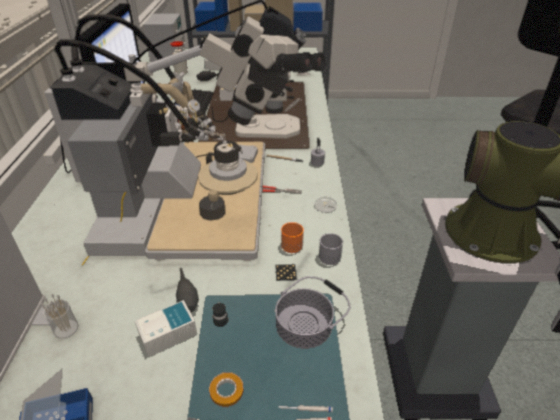

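The top view shows the basket at (165,228) with the roller grip near (188,253), the cup at (241,253), the orange decoy at (257,218) and the strainer at (405,250). The side view shows the basket at (305,318), the roller at (333,287) and the cup at (330,248). Next I measure them.

```bash
cat > h.py <<'E'
import numpy as np,cv2
from scipy.spatial.transform import Rotation as R
def Rot(c): return R.from_euler('xyz',c["orientation"]).as_matrix()
def K(c): return np.array([[c["fx"],0,c["cx"]],[0,c["fy"],c["cy"]],[0,0,1.]])
def rays(c,px): # px Nx2 -> world dirs with camera z=1
    u=cv2.undistortPoints(np.float64(px).reshape(-1,1,2),K(c),c["dist"])[:,0]
    return np.c_[u,np.ones(len(u))]@Rot(c).T
def onplane(c,px,z):
    d=rays(c,px); return c["eye"]+d*((z-c["eye"][2])/d[:,2])[:,None]
def cloud(c):
    v,u=np.mgrid[:420,:560]; px=np.c_[u.ravel(),v.ravel()]
    P=c["eye"]+rays(c,px)*c["z_map"].ravel()[:,None]
    P[c["z_map"].ravel()==0]=np.nan
    return P.reshape(420,560,3)
def proj(c,P):
    Rm=Rot(c); rv=cv2.Rodrigues(Rm.T)[0]; return cv2.projectPoints(np.float64(P).reshape(-1,1,3),rv,-Rm.T@c["eye"],K(c),c["dist"])[0][:,0]
def circ(P):
    A=np.c_[2*P[:,:2],np.ones(len(P))]; s=np.linalg.lstsq(A,(P[:,:2]**2).sum(1),rcond=None)[0]
    return s[:2],np.sqrt(s[2]+s[0]**2+s[1]**2)
E
python3 - <<'E'
import pickle,numpy as np,cv2
from h import *
ims=[]
for n in("top","side"):
    c=pickle.load(open(n+"0.pkl","rb")); W=cloud(c)
    T=np.array([[165,228],[241,253],[405,250]]); 
    a=onplane(pickle.load(open("top0.pkl","rb")),T,50)
    if n=="top": print(a.round())
    for nm,p,lo,hi,r in(("basket",a[0],44,60,90),("cup",a[1],52,68,50),("strainer body",a[2],36,55,45),("block",a[2],80,100,45),("roller",a[0]+[-60,-60,0],44,70,60)):
        m=(np.hypot(*(W[...,:2]-p[:2]).transpose(2,0,1))<r)&(W[...,2]>lo)&(W[...,2]<hi)
        P=W[m]
        if len(P)>5: print(n,nm,len(P),P.mean(0).round(1),np.percentile(P[:,2],[5,50,95]).round(),[x.round(1) for x in circ(P)])
    for i,(p,z) in enumerate(((a[0],50),(a[1],50),(a[2],60))):
        u,v=proj(c,[p[0]-(20 if i==0 else 0),p[1]-(20 if i==0 else 0),z])[0].astype(int)
        h=45 if i==0 else 30
        v=max(v,h);u=max(u,h)
        print(n,i,"crop origin",u-h,v-h,"scale",260/(2*h))
        ims.append(cv2.resize(c["img"][v-h:v+h,u-h:u+h],(260,260),interpolation=cv2.INTER_CUBIC))
cv2.imwrite("pics/crops.png",np.vstack([np.hstack(ims[:3]),np.hstack(ims[3:])]))
E
```

```text
[[ 526.  314.   50.]
 [ 458.  105.   50.]
 [ 461. -343.   50.]]
top basket 336 [517.9 309.   51.7] [46. 52. 56.] [array([519.9, 309.9]), np.float64(68.3)]
top cup 75 [455.4 109.4  59.2] [56. 59. 63.] [array([454.6, 107.4]), np.float64(28.1)]
top strainer body 179 [ 458.  -348.8   43.6] [39. 44. 47.] [array([ 458.2, -350.7]), np.float64(17.1)]
top block 35 [ 459.7 -350.1   89.4] [86. 89. 94.] [array([ 460.3, -350.2]), np.float64(8.4)]
top roller 178 [471.  257.5  53.4] [49. 53. 58.] [array([481.3, 267.7]), np.float64(35.2)]
top 0 crop origin 127 190 scale 2.888888888888889
top 1 crop origin 211 222 scale 4.333333333333333
top 2 crop origin 376 220 scale 4.333333333333333
side basket 707 [519.  307.4  51.7] [45. 53. 57.] [array([521.3, 311.6]), np.float64(66.9)]
side cup 166 [457.2 104.8  57.8] [53. 57. 63.] [array([457.4, 106. ]), np.float64(27.9)]
side strainer body 103 [ 462.  -346.9   45.4] [39. 46. 50.] [array([ 461.5, -350.4]), np.float64(17.8)]
side block 24 [ 461.7 -348.8   89.4] [81. 90. 96.] [array([ 459.3, -351.3]), np.float64(10.2)]
side roller 295 [477.8 263.2  53.2] [45. 54. 59.] [array([479.9, 266.4]), np.float64(32.6)]
side 0 crop origin 270 257 scale 2.888888888888889
side 1 crop origin 300 213 scale 4.333333333333333
side 2 crop origin 288 119 scale 4.333333333333333
```

View pics/crops.png

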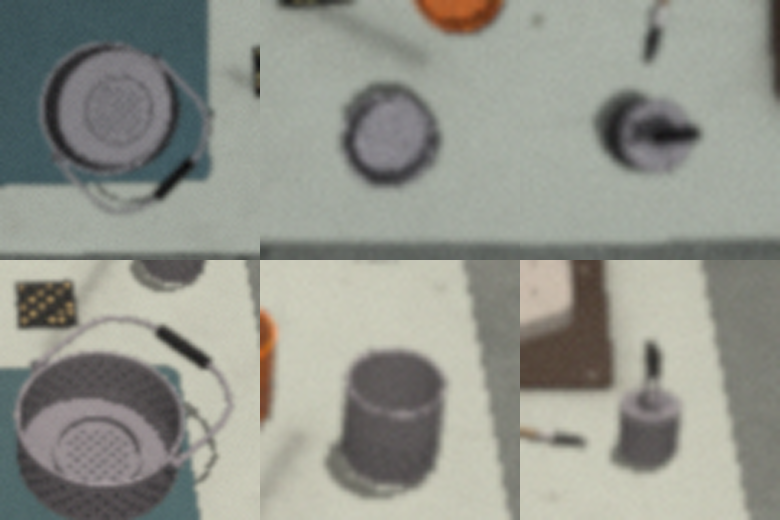

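The crops show the bail's roller at crop (175,178) top and (183,347) side. The basket ring is clear of debris, the cup is empty, and the strainer block runs roughly along world y. Next I refine using masks.

```bash
cat > m.py <<'E'
import pickle,numpy as np,cv2
from h import *
def dark(c,P0,z,r,thr):
    u,v=proj(c,P0)[0]; m=np.zeros((420,560),bool); yy,xx=np.mgrid[:420,:560]
    m=(np.hypot(xx-u,yy-v)<r)&(c["img"].max(2)<thr)
    n,l,st,ce=cv2.connectedComponentsWithStats(m.astype(np.uint8)); k=1+np.argmax(st[1:,4])
    v,u=np.nonzero(l==k); P=onplane(c,np.c_[u,v].astype(float),z)[:,:2]; w,V=np.linalg.eigh(np.cov(P.T)); 
    return st[k,4],P.mean(0).round(1),(np.sqrt(w*12)).round(1),np.degrees(np.arctan2(V[1,1],V[0,1])).round(1)
def rim(c,p,rad,z,tol=8,dz=7):
    W=cloud(c).reshape(-1,3); p=np.array(p[:2],float)
    W=W[(abs(W[:,2]-z)<dz)]
    for _ in range(8):
        d=np.hypot(*(W[:,:2]-p).T); Q=W[(abs(d-rad)<tol)]; dd=Q[:,:2]-p; n=np.hypot(*dd.T)[:,None]
        # balanced over angle: fixed-radius centre
        J=-dd/n; res=n[:,0]-rad
        p=p-np.linalg.lstsq(J,res,rcond=None)[0]
    return p.round(1),len(Q),np.abs(res).mean().round(2)
E
python3 - <<'E'
from m import *
for n in("top","side"):
    c=pickle.load(open(n+"0.pkl","rb"))
    for t in(45,60): print(n,"roller",dark(c,[460,250,52],52,20,t)); print(n,"block",dark(c,[460,-350,85],92 if n=="top" else 82,14,t))
    print(n,"basket",rim(c,(525,315),61,52)); print(n,"cup",rim(c,(456,107),28,62,6)); print(n,"str",rim(c,(459,-350),19,45,6))
E
```

```text
top roller (np.int32(37), array([463.5, 251.7]), array([ 6.7, 43.4]), np.float64(134.5))
top block (np.int32(17), array([ 459.9, -344.6]), array([ 5.6, 21.8]), np.float64(87.7))
top roller (np.int32(57), array([463.8, 251.5]), array([ 9.5, 44.4]), np.float64(135.1))
top block (np.int32(37), array([ 460.4, -341.1]), array([ 9.7, 28.8]), np.float64(84.2))
top basket (array([528.7, 318.8]), 221, np.float64(1.55))
top cup (array([454.6, 107.4]), 72, np.float64(0.75))
top str (array([ 457.9, -351.1]), 126, np.float64(2.32))
side roller (np.int32(28), array([463.7, 252.3]), array([ 4.9, 40.8]), np.float64(136.0))Traceback (most recent call last):
  File "<stdin>", line 4, in <module>
  File "m.py", line 6, in dark
    n,l,st,ce=cv2.connectedComponentsWithStats(m.astype(np.uint8)); k=1+np.argmax(st[1:,4])
                                                                        ~~~~~~~~~^^^^^^^^^^
    return _wrapfunc(a, 'argmax', axis=axis, out=out, **kwds)
    return bound(*args, **kwds)
ValueError: attempt to get argmax of an empty sequence
```

Emit:
arm_command:
  plan:
    - [1, 0, 0, 0, 0.186]
    - [1, 0, 0, 0, 0.186]
    - [1, 0, 0, 0, 0.186]
    - [1, 0, 0, 0, 0.186]
    - [1, 0, 0, 0, 0.186]
    - [1, 0, 0, 0, 0.186]
    - [1, 0, 0, 0, 0.187]
    - [1, -0.047, 0.0345, 0, 0]
    - [1, -0.047, 0.0345, 0, 0]
    - [1, -0.047, 0.0345, 0, 0]
    - [1, -0.047, 0.0345, 0, 0]
    - [1, -0.047, 0.0345, 0, 0]
    - [1, -0.047, 0.0345, 0, 0]
    - [1, -0.047, 0.0345, 0, 0]
    - [1, -0.047, 0.0345, 0, 0]
    - [1, -0.047, 0.0345, 0, 0]
    - [1, 0, 0, 0, 0]
    - [1, 0, 0, 0, 0]
  newtons: 20

```text
clock: 2.35
eef_pos: [455.7, 107.6, 205.2]
eef_rot: [-3.141, -0.0, 1.57]
wrist_force: [0.1, 0.0, -0.1]
finger_gap: 94.0
finger_force: 0.0
```

Emit:
arm_command:
  plan:
    - [1, 0, 0, 0.05, 0]
    - [1, 0, 0, 0.05, 0]
    - [1, 0, 0, 0.05, 0]
    - [1, 0, 0, 0.024, 0]
    - [1, 0, 0, 0, 0]
    - [-1, 0, 0, 0, 0]
    - [-1, 0, 0, 0, 0]
    - [-1, 0, 0, 0, 0]
    - [-1, 0, 0, 0, 0]
    - [-1, 0, 0, 0, 0]
    - [-1, 0, 0, 0, 0]
    - [-1, 0, 0, -0.02, 0]
    - [-1, 0, 0, -0.05, 0]
    - [-1, 0, 0, -0.03, 0]
    - [-1, 0, 0, 0, 0]
  newtons: 15

```text
clock: 4.22
eef_pos: [456.9, 107.5, 133.0]
eef_rot: [3.138, -0.001, 1.571]
wrist_force: [0.6, 0.5, -1.4]
finger_gap: 57.1
finger_force: 14.8
```

Emit:
arm_command:
  plan:
    - [-1, 0.05, 0.017, 0, 0]
    - [-1, 0.05, 0.017, 0, 0]
    - [-1, 0.05, 0.017, 0, 0]
    - [-1, 0.04, 0.014, 0, 0]
    - [-1, 0.0215, 0.008, 0, 0]
    - [-1, 0, 0, 0, 0]
    - [-1, 0, 0, 0, 0]
    - [-1, 0, 0, 0, 0]

```text
clock: 5.22
eef_pos: [528.9, 318.0, 131.2]
eef_rot: [-3.141, 0.0, 1.57]
wrist_force: [-0.7, -0.4, -1.1]
finger_gap: 56.8
finger_force: 14.9
```

Run:
```python
from m import *
from cell import eyes,manip
print(manip.read_state()["eef_pos"])
ims=[]
for n in("top","side"):
    c=eyes.camera(n); pickle.dump(c,open(n+"1.pkl","wb"))
    u,v=proj(c,[529,319,90])[0].astype(int); h=50
    y=min(max(v,h),420-h);x=u
    ims.append(cv2.resize(c["img"][y-h:y+h,x-h:x+h],(390,390),interpolation=cv2.INTER_CUBIC)); print(n,x-h,y-h,3.9)
    print(rim(c,(529,319),28,163,6),rim(c,(529,319),61,52))
cv2.imwrite("pics/c1.png",np.hstack(ims))
```

```text
[528.92304626 318.0367528  131.17109095]
top 109 176 3.9
(array([528.1, 317.7]), 31, np.float64(0.88)) (array([530.1, 317.2]), 122, np.float64(1.66))
side 256 249 3.9
(array([530.2, 316.8]), 175, np.float64(1.19)) (array([531.2, 318.8]), 374, np.float64(1.34))
```

View pics/c1.png

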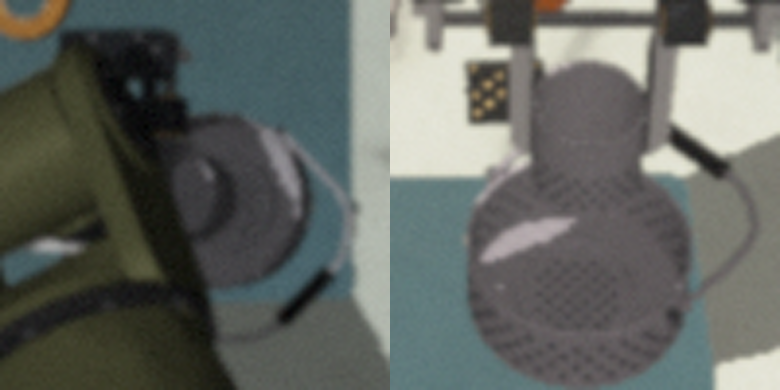

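The cup hangs over the basket (side crop: cup at (585,120), ring at (585,290)). The offset between them is about +2 mm in x and +1 mm in y.

Emit:
arm_command:
  plan:
    - [-1, 0.001, 0.002, 0, 0]
    - [-1, 0, 0, 0.04, 0]
    - [-1, 0, 0, 0.035, 0]
    - [-1, 0, 0, 0.006, 0]
    - [-1, 0, 0, 0.003, 0]
    - [-1, 0, 0, 0.003, 0]
    - [-1, 0, 0, 0.003, 0]
    - [-1, 0, 0, 0.003, 0]
    - [-1, 0, 0, 0, 0]
    - [-1, 0, 0, 0, 0]

```text
clock: 6.58
eef_pos: [531.1, 319.9, 38.5]
eef_rot: [3.141, -0.0, 1.571]
wrist_force: [0.2, 0.5, -0.6]
finger_gap: 56.9
finger_force: 14.9
```

Emit:
arm_command:
  plan:
    - [-1, 0, 0, 0.001, 0]
    - [-1, 0, 0, 0.001, 0]
    - [-1, 0, 0, 0.001, 0]
    - [-1, 0, 0, 0, 0]
    - [-1, 0, 0, 0, 0]

```text
clock: 7.2
eef_pos: [531.4, 320.0, 36.8]
eef_rot: [3.14, -0.0, 1.571]
wrist_force: [-3.6, -3.5, 10.8]
finger_gap: 57.1
finger_force: 14.8
```

Emit:
arm_command:
  plan:
    - [0.5, 0, 0, 0, 0]
    - [0.5, 0, 0, 0, 0]
    - [0.5, 0, 0, 0, 0]
    - [0.5, 0, 0, 0, 0]
    - [0.5, 0, 0, -0.01, 0]
    - [0.5, 0, 0, -0.03, 0]
    - [0.5, 0, 0, -0.05, 0]
    - [0.5, 0, 0, -0.04, 0]
    - [0.5, 0, 0, 0, 0]

```text
clock: 8.32
eef_pos: [532.2, 320.5, 169.6]
eef_rot: [3.136, -0.003, 1.571]
wrist_force: [-0.3, 0.4, -0.5]
finger_gap: 70.5
finger_force: 0.0
```

Emit:
arm_command:
  plan:
    - [0, -0.046, -0.028, 0, 0]
    - [0, -0.046, -0.028, 0, 0]
    - [0, -0.046, -0.028, 0, 0]
    - [0, -0.046, -0.028, 0, 0]
    - [0, -0.046, -0.028, 0, 0]
    - [0, -0.046, -0.028, 0, 0]
    - [0, -0.044, -0.028, 0, 0]
    - [0, -0.05, 0, 0, 0]
    - [0, -0.05, 0, 0, 0]
    - [0, -0.05, 0, 0, 0]
    - [0, -0.05, 0, 0, 0]
    - [0, -0.05, 0, 0, 0]
    - [0, -0.05, 0, 0, 0]
    - [0, -0.049, 0, 0, 0]
    - [0, 0, 0, 0, 0]

```text
clock: 10.2
eef_pos: [334.3, -351.0, 164.5]
eef_rot: [-3.141, -0.001, 1.568]
wrist_force: [-0.0, 0.6, -0.2]
finger_gap: 47.4
finger_force: 0.0
```

Run:
```python
from m import *
from cell import eyes
ims=[]
for n in("top","side"):
    c=eyes.camera(n); pickle.dump(c,open(n+"2.pkl","wb"))
    print(n,"cup",rim(c,(530,319),28,65,5),"basket",rim(c,(530,319),61,52),"roller",dark(c,[463,252,52],52,20,60))
    x,y,w,h=(110,180,100,100) if n=="top" else (255,250,100,100)
    a=cv2.resize(c["img"][y:y+h,x:x+w],(260,260),interpolation=cv2.INTER_CUBIC)
    x,y,w,h=(250,110,210,210) if n=="top" else (230,40,210,210)
    ims.append(np.vstack([a,cv2.resize(c["img"][y:y+h,x:x+w],(260,260))]))
cv2.imwrite("pics/c2.png",np.hstack(ims))
```

```text
top cup (array([530. , 318.1]), 81, np.float64(0.82)) basket (array([528.7, 318.8]), 219, np.float64(1.45)) roller (np.int32(56), array([463.7, 251.7]), array([ 9.2, 44.1]), np.float64(135.7))
side cup (array([532.1, 318.2]), 191, np.float64(0.83)) basket (array([531.1, 318.8]), 471, np.float64(1.23)) roller (np.int32(47), array([464.7, 250.8]), array([ 7.1, 44.3]), np.float64(134.4))
```

View pics/c2.png

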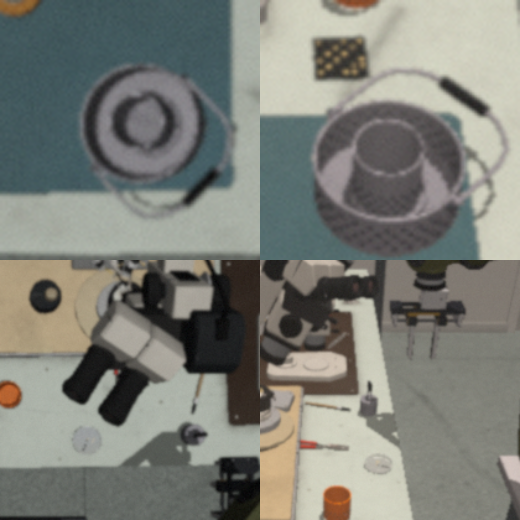

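The cup is seated concentric in the ring. The strainer stands at lower-left crop (193,433), clear of the microscope eyepieces. Next I go low to its block.

Emit:
arm_command:
  plan:
    - [0, 0, 0, 0.048, 0]
    - [0, 0.001, 0.045, 0, 0]
    - [0, 0.001, 0.045, 0, 0]
    - [0, 0, 0.037, 0, 0]
    - [0, 0, 0, 0, 0]
    - [0, 0, 0, 0.03, 0]
    - [0, 0, 0, 0.02, 0]
    - [0, 0, 0, 0, 0]

```text
clock: 11.3
eef_pos: [460.9, -346.0, 66.6]
eef_rot: [-3.139, -0.002, 1.571]
wrist_force: [0.0, -0.5, 0.4]
finger_gap: 47.1
finger_force: 0.0
```

Run:
```python
from m import *
from cell import eyes
ims=[]
for n in("top","side"):
    c=eyes.camera(n)
    u,v=proj(c,[461,-350,70])[0].astype(int); h=35
    ims.append(cv2.resize(c["img"][v-h:v+h,u-h:u+h],(390,390),interpolation=cv2.INTER_CUBIC))
cv2.imwrite("pics/c3.png",np.hstack(ims))
```

```text
(no output)
```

View pics/c3.png

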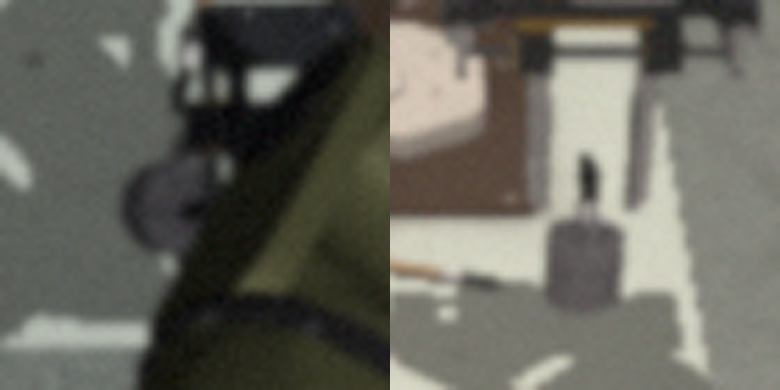

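The fingers straddle the block (side view, block at (588,178)). I shift 3 mm in y and close.

Emit:
arm_command:
  plan:
    - [0, -0.0035, 0, 0.002, 0]
    - [-0.5, 0, 0, 0, 0]
    - [-1, 0, 0, 0, 0]
    - [-1, 0, 0, 0, 0]
    - [-1, 0, 0, 0, 0]
    - [-1, 0, 0, 0, 0]
    - [-1, 0, 0, 0, 0]
    - [-1, 0, 0, 0, 0]
  newtons: 20

```text
clock: 12.4
eef_pos: [462.0, -350.6, 65.5]
eef_rot: [3.142, -0.0, 1.571]
wrist_force: [0.4, 0.6, 0.2]
finger_gap: 9.2
finger_force: 20.0
```

Emit:
arm_command:
  plan:
    - [-1, 0, 0, -0.02, 0]
    - [-1, 0, 0, -0.03, 0]
    - [-1, 0, -0.04, 0, 0]
    - [-1, 0, -0.045, 0, 0]
    - [-1, 0, -0.042, 0, 0]
    - [-1, 0.03, 0, -0.025, 0]
    - [-1, 0.05, 0, -0.025, 0]
    - [-1, 0.05, 0, 0, 0]
    - [-1, 0.05, 0, 0, 0]
    - [-1, 0.05, 0, 0, 0]
    - [-1, 0.05, 0, 0, 0]
    - [-1, 0.05, 0, 0, 0]
    - [-1, 0.05, 0, 0, 0]
    - [-1, 0, 0, 0, 0]

```text
clock: 14.15
eef_pos: [334.7, 31.8, 165.5]
eef_rot: [3.141, -0.0, 1.576]
wrist_force: [0.5, 0.1, -0.8]
finger_gap: 9.0
finger_force: 20.0
```

Emit:
arm_command:
  plan:
    - [-1, 0.043, 0.028, 0, 0]
    - [-1, 0.043, 0.028, 0, 0]
    - [-1, 0.043, 0.028, 0, 0]
    - [-1, 0.043, 0.028, 0, 0]
    - [-1, 0.043, 0.028, 0, 0]
    - [-1, 0.035, 0.028, 0, 0]
    - [-1, 0.025, 0.018, 0, 0]
    - [-1, 0.013, 0.01, 0, 0]
    - [-1, 0, 0, 0, 0]
    - [-1, 0, 0, 0, 0]
    - [-1, 0, 0, 0, 0]

```text
clock: 15.52
eef_pos: [531.0, 316.6, 165.7]
eef_rot: [3.141, -0.0, 1.57]
wrist_force: [0.0, 0.7, -0.4]
finger_gap: 8.8
finger_force: 20.0
```

Run:
```python
from m import *
from cell import eyes,manip
s=manip.read_state();print(s["eef_pos"])
ims=[]
for n in("top","side"):
    c=eyes.camera(n); pickle.dump(c,open(n+"3.pkl","wb"))
    print(n,"cup",rim(c,(531,319),28,65,5),"lid",rim(c,s["eef_pos"],20,144,7,6))
    x,y,w,h=(110,180,100,100) if n=="top" else (255,240,100,100)
    ims.append(cv2.resize(c["img"][y:y+h,x:x+w],(390,390),interpolation=cv2.INTER_CUBIC))
cv2.imwrite("pics/c4.png",np.hstack(ims))
```

```text
[531.00459176 316.58886326 165.71672698]
top cup (array([529.9, 318.6]), 43, np.float64(0.69)) lid (array([530. , 317.2]), 107, np.float64(2.73))
side cup (array([532.3, 318.1]), 140, np.float64(0.78)) lid (array([531.9, 316.7]), 230, np.float64(2.59))
```

View pics/c4.png

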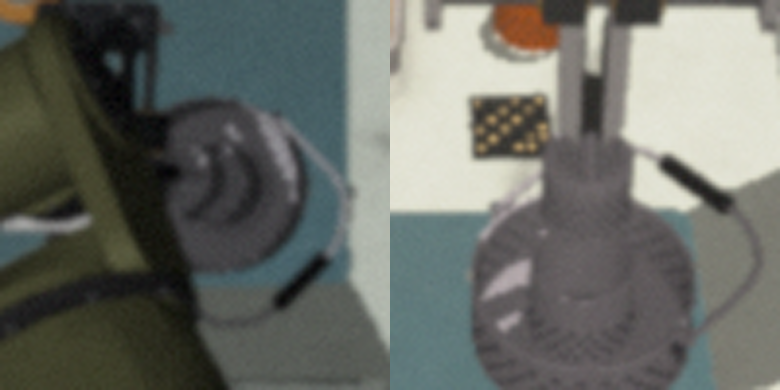

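The strainer hangs level over the cup (side crop: strainer (587,190), cup below). I correct +2 mm in y and lower it.

Emit:
arm_command:
  plan:
    - [-1, 0.002, 0.0003, 0, 0]
    - [-1, 0, 0, 0.015, 0]
    - [-1, 0, 0, 0.015, 0]
    - [-1, 0, 0, 0.015, 0]
    - [-1, 0, 0, 0.015, 0]
    - [-1, 0, 0, 0.015, 0]
    - [-1, 0, 0, 0.006, 0]
    - [-1, 0, 0, 0.003, 0]
    - [-1, 0, 0, 0.003, 0]
    - [-1, 0, 0, 0.002, 0]
    - [-1, 0, 0, 0, 0]
    - [-1, 0, 0, 0, 0]

```text
clock: 17.12
eef_pos: [531.4, 319.4, 76.6]
eef_rot: [3.141, -0.0, 1.571]
wrist_force: [-0.4, -0.5, 0.1]
finger_gap: 8.8
finger_force: 20.0
```

Emit:
arm_command:
  plan:
    - [-1, 0, 0, 0.001, 0]
    - [-1, 0, 0, 0.001, 0]
    - [-1, 0, 0, 0.001, 0]
    - [-1, 0, 0, 0.0005, 0]
    - [-1, 0, 0, 0, 0]
    - [-1, 0, 0, 0, 0]

```text
clock: 17.88
eef_pos: [531.4, 319.5, 73.4]
eef_rot: [3.141, -0.0, 1.571]
wrist_force: [-2.5, 0.1, 5.2]
finger_gap: 8.9
finger_force: 20.0
```

Emit:
arm_command:
  plan:
    - [-0.2, 0, 0, 0, 0]
    - [-0.2, 0, 0, 0, 0]
    - [-0.2, 0, 0, 0, 0]
    - [-0.2, 0, 0, 0, 0]
    - [-0.2, 0, 0, -0.015, 0]
    - [-0.2, 0, 0, -0.035, 0]
    - [-0.2, 0, 0, -0.037, 0]
    - [-0.43, 0, 0, 0, -0.157]
    - [-0.43, 0, 0, 0, -0.157]
    - [-0.43, 0, 0, 0, -0.157]
    - [-0.43, 0, 0, 0, -0.157]
    - [-0.43, 0, 0, 0, -0.157]
    - [-0.43, 0, -0.05, 0, 0]
    - [-0.43, 0, -0.045, 0, 0]
    - [-0.43, 0, 0, 0, 0]
    - [-0.43, 0, 0, 0, 0]

```text
clock: 19.88
eef_pos: [464.9, 252.7, 161.1]
eef_rot: [3.14, 0.001, 2.356]
wrist_force: [-0.0, 0.2, -0.7]
finger_gap: 26.9
finger_force: 0.0
```

Run:
```python
from m import *
from cell import eyes,manip
s=manip.read_state();print(s["eef_pos"],s["eef_rot"])
ims=[]
for n in("top","side"):
    c=eyes.camera(n); pickle.dump(c,open(n+"4.pkl","wb"))
    print(n,"cup",rim(c,(531,319),28,65,5),"lid",rim(c,(531,319),20,53,6,5),"bask",rim(c,(531,319),61,52))
    try: print("roller",dark(c,[463.5,252,52],52,11,50))
    except Exception as e: print(e)
    x,y,w,h=(110,180,100,100) if n=="top" else (255,240,100,100)
    ims.append(cv2.resize(c["img"][y:y+h,x:x+w],(390,390),interpolation=cv2.INTER_CUBIC))
cv2.imwrite("pics/c5.png",np.hstack(ims))
```

```text
[464.85500901 252.66415455 161.12038201] [3.13971412e+00 6.28677507e-04 2.35570087e+00]
top cup (array([530.2, 318.3]), 31, np.float64(0.5)) lid (array([531.3, 320.5]), 56, np.float64(2.77)) bask (array([530.7, 317. ]), 112, np.float64(2.0))
roller (np.int32(184), array([458. , 261.4]), array([38.9, 46.4]), np.float64(-154.7))
side cup (array([532.3, 318.1]), 178, np.float64(0.73)) lid (array([530.8, 310.5]), 195, np.float64(2.66)) bask (array([530.9, 318.8]), 463, np.float64(1.31))
roller (np.int32(51), array([463.2, 253. ]), array([ 8.2, 42.7]), np.float64(136.1))
```

View pics/c5.png

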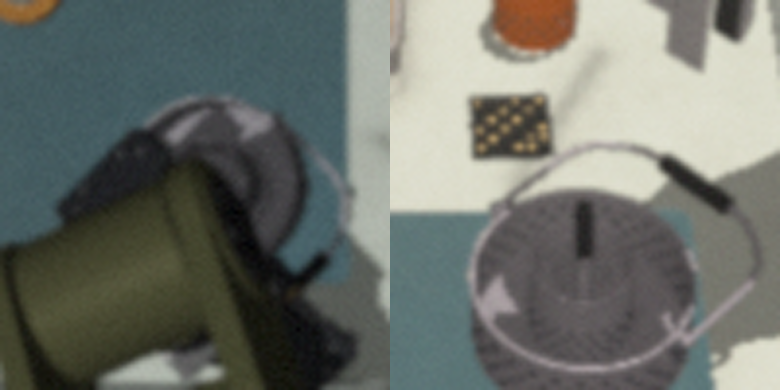

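The strainer stands upright in the cup (block at (584,230)), and the roller is still folded at (697,183). I lower onto the roller and close.

Emit:
arm_command:
  plan:
    - [-0.43, 0, -0.0005, 0.05, 0]
    - [-0.43, 0, 0, 0.045, 0]
    - [-0.43, 0, 0, 0.015, 0]
    - [-0.43, 0, 0, 0.008, 0]
    - [-0.43, 0, 0, 0.008, 0]
    - [-0.43, 0, 0, 0, 0]
    - [-0.43, 0, 0, 0, 0]

```text
clock: 20.85
eef_pos: [464.2, 252.1, 34.7]
eef_rot: [3.14, 0.0, 2.356]
wrist_force: [0.2, -0.1, 0.2]
finger_gap: 26.6
finger_force: 0.0
```

Emit:
arm_command:
  plan:
    - [-1, 0, 0, 0, 0]
    - [-1, 0, 0, 0, 0]
    - [-1, 0, 0, 0, 0]
    - [-1, 0, 0, 0, 0]
    - [-1, 0, 0, 0, 0]
    - [-1, 0, 0, 0, 0]
  newtons: 35

```text
clock: 21.6
eef_pos: [463.9, 251.9, 34.1]
eef_rot: [3.141, 0.0, 2.356]
wrist_force: [0.1, -0.3, 4.1]
finger_gap: 10.8
finger_force: 35.0
```

Emit:
arm_command:
  plan:
    - [-1, 0, 0.0005, -0.0099, 0]
    - [-1, 0, 0.0016, -0.0098, 0]
    - [-1, 0, 0.0026, -0.0096, 0]
    - [-1, 0, 0.0035, -0.0093, 0]
    - [-1, 0, 0.0045, -0.0089, 0]
    - [-1, 0, 0.0054, -0.0083, 0]
    - [-1, 0, 0.0063, -0.0077, 0]
    - [-1, 0, 0, 0, 0]
    - [-1, 0, 0, 0, 0]

```text
clock: 22.72
eef_pos: [480.9, 268.9, 97.2]
eef_rot: [-3.141, 0.0, 2.356]
wrist_force: [-0.1, -1.2, 2.6]
finger_gap: 10.8
finger_force: 35.0
```

Emit:
arm_command:
  plan:
    - [-1, 0, 0.007, -0.007, 0]
    - [-1, 0, 0.0077, -0.0063, 0]
    - [-1, 0, 0.0083, -0.0054, 0]
    - [-1, 0, 0.0089, -0.0045, 0]
    - [-1, 0, 0.0093, -0.0035, 0]
    - [-1, 0, 0.0096, -0.0026, 0]
    - [-1, 0, 0.0098, -0.0016, 0]
    - [-1, 0, 0.0099, -0.0005, 0]
    - [-1, 0, 0, 0, 0]
    - [-1, 0, 0, 0, 0]
    - [-1, 0, 0, 0, 0]

```text
clock: 24.1
eef_pos: [531.3, 319.3, 129.2]
eef_rot: [3.141, 0.0, 2.356]
wrist_force: [0.1, -0.4, 6.3]
finger_gap: 10.8
finger_force: 35.0
```

Run:
```python
from m import *
from cell import eyes,manip
s=manip.read_state();print(s["eef_pos"],s["wrist_force"])
c=eyes.camera("side"); pickle.dump(c,open("side5.pkl","wb"))
print("cup",rim(c,(531,319),28,65,5),"bask",rim(c,(531,319),61,52))
c=eyes.camera("top"); print("bask",rim(c,(531,319),61,52))
cv2.imwrite("pics/c6.png",cv2.resize(pickle.load(open("side5.pkl","rb"))["img"][220:380,225:385],(600,600),interpolation=cv2.INTER_CUBIC))
```

```text
[531.28253271 319.25149867 129.18010568] [ 0.11852162 -0.42741673  6.31491784]
cup (array([532.9, 318.8]), 174, np.float64(0.78)) bask (array([531.9, 319.4]), 411, np.float64(1.11))
bask (array([530.7, 318.1]), 118, np.float64(1.31))
```

View pics/c6.png

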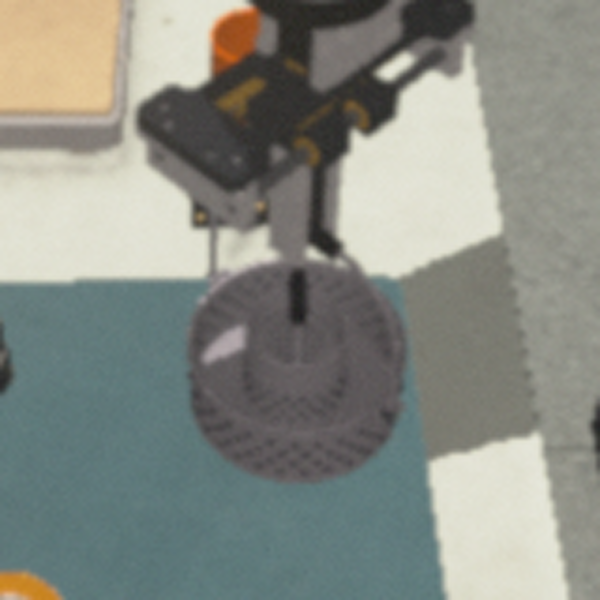

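The bail stands up over the basket and is held, and the vessels are upright with the strainer block at (298,295). I lift slowly.

Emit:
arm_command:
  plan:
    - [-1, 0, 0, -0.002, 0]
    - [-1, 0, 0, -0.003, 0]
    - [-1, 0, 0, -0.005, 0]
    - [-1, 0, 0, -0.007, 0]
    - [-1, 0, 0, -0.009, 0]
    - [-1, 0, 0, -0.01, 0]
    - [-1, 0, 0, -0.01, 0]
    - [-1, 0, 0, -0.01, 0]
    - [-1, 0, 0, -0.01, 0]
    - [-1, 0, 0, -0.009, 0]
    - [-1, 0, 0, -0.008, 0]
    - [-1, 0, 0, -0.007, 0]
    - [-1, 0, 0, -0.005, 0]
    - [-1, 0, 0, -0.003, 0]
    - [-1, 0, 0, -0.0015, 0]
    - [-1, 0, 0, 0, 0]
    - [-1, 0, 0, 0, 0]
    - [-1, 0, 0, 0, 0]
    - [-1, 0, 0, 0, 0]
    - [-1, 0, 0, 0, 0]
  newtons: 45

```text
clock: 26.7
eef_pos: [530.9, 319.0, 228.3]
eef_rot: [-3.142, 0.0, 2.356]
wrist_force: [-0.0, 0.6, -4.3]
finger_gap: 10.2
finger_force: 45.0
```

Emit:
arm_command:
  plan:
    - [-1, 0, 0, 0, 0]
    - [-1, 0, 0, 0, 0]
    - [-1, 0, 0, 0, 0]
    - [-1, 0, 0, 0, 0]
    - [-1, 0, 0, 0, 0]
    - [-1, 0, 0, 0, 0]
    - [-1, 0, 0, 0, 0]
    - [-1, 0, 0, 0, 0]
    - [-1, 0, 0, 0, 0]
    - [-1, 0, 0, 0, 0]
    - [-1, 0, 0, 0, 0]
    - [-1, 0, 0, 0, 0]
    - [-1, 0, 0, 0, 0]
    - [-1, 0, 0, 0, 0]
    - [-1, 0, 0, 0, 0]
    - [-1, 0, 0, 0, 0]

```text
clock: 28.7
eef_pos: [530.9, 318.9, 228.3]
eef_rot: [-3.142, -0.0, 2.356]
wrist_force: [-0.1, 0.3, -4.4]
finger_gap: 10.6
finger_force: 45.0
```

Run:
```python
from m import *
from cell import eyes,manip
s=manip.read_state();print(s["eef_pos"],s["wrist_force"])
for i in range(2):
    c=eyes.camera("side"); W=cloud(c).reshape(-1,3)
    d=np.hypot(*(W[:,:2]-[531.3,319.3]).T); P=W[(abs(d-61)<5)&(abs(W[:,2]-150)<10)]
    a=np.linalg.lstsq(np.c_[P[:,:2]-[531.3,319.3],np.ones(len(P))],P[:,2],rcond=None)[0]
    print(len(P),"slopes deg",np.degrees(a[:2]).round(2),"rim z",a[2].round(1),rim(c,(531,319),61,150),rim(c,(531,319),28,163,5))
cv2.imwrite("pics/c7.png",cv2.resize(c["img"][200:380,215:395],(600,600),interpolation=cv2.INTER_CUBIC))
```

```text
[530.89661307 318.9409145  228.33001487] [-0.14116286  0.32328168 -4.43105113]
650 slopes deg [ 0.1  -0.14] rim z 148.2 (array([531.4, 319.1]), 532, np.float64(1.16)) (array([532.7, 318.4]), 221, np.float64(0.78))
646 slopes deg [ 0.25 -0.08] rim z 148.1 (array([531.4, 319. ]), 531, np.float64(1.13)) (array([532.6, 318.5]), 222, np.float64(0.77))
```

View pics/c7.png

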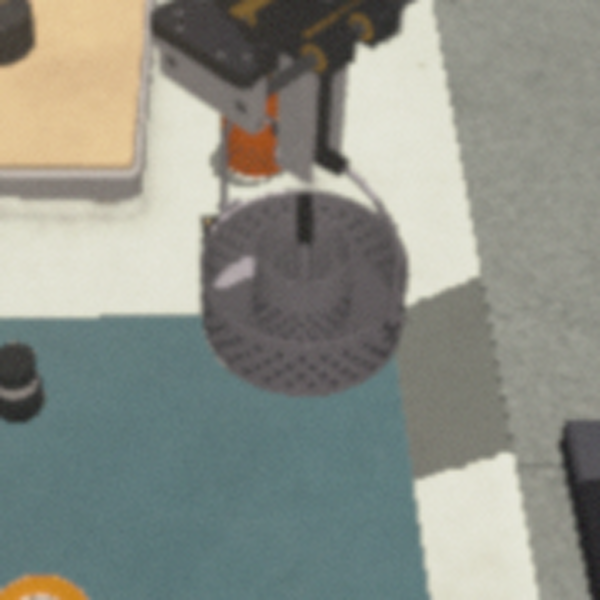

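The basket hangs level (within about 0.3°) and still, with its underside about 98–100 mm above the table. The strainer block at (304,218) is upright, so I hand in.

```bash
python3 -c "
from cell import ticket
print(ticket.sign_off())"
```

```text
the job is handed in; nothing more can be done
None
```

The job is handed in: the cup is seated in the basket's ring with the strainer standing inside it, and the basket hangs level and still by its grip about 10 cm above the table.

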